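Clear up after the microscope session

TASK

Clear the samples away after the microscope session: lay each culture flask flat and lengthwise inside the outline of the same colour as its cap, cap at either end, and close the open brown pot against the light by standing its twin mouth-down on it, centred rim on rim, the pot staying where it stands. Set everything down gently, tip nothing over, and leave the tip box and the bottle alone.

Things in the scene. Friction and masses are not known exactly. Their poses are not given: they have to be found in the camera images.
- red_flask: Frosted white, empty culture flask lying flat, red screw cap and red square sticker on top. 98 mm long (x), 48 wide (y), 24 high; loose, about 60 g. Origin: on the underside, midway along the length; x runs lengthwise to the cap, z up. Its flat-sided box part, 48 mm wide, spans x = -49 to +17 mm: grip it across y at x about -15 mm. Beyond are a narrower shoulder, neck and the 24 mm cap.
- blue_flask: Frosted white, empty culture flask lying flat, blue screw cap and blue square sticker on top. 98 mm long (x), 48 wide (y), 24 high; loose, about 60 g. Origin: on the underside, midway along the length; x runs lengthwise to the cap, z up. Its flat-sided box part, 48 mm wide, spans x = -49 to +17 mm: grip it across y at x about -15 mm. Beyond are a narrower shoulder, neck and the 24 mm cap.
- green_flask: Frosted white, empty culture flask lying flat, green screw cap and green square sticker on top. 98 mm long (x), 48 wide (y), 24 high; loose, about 60 g. Origin: on the underside, midway along the length; x runs lengthwise to the cap, z up. Its flat-sided box part, 48 mm wide, spans x = -49 to +17 mm: grip it across y at x about -15 mm. Beyond are a narrower shoulder, neck and the 24 mm cap.
- red_pad: Flat white parking pad with a red rectangular outline, fixed to the bench, 126 x 74 mm overall and 2 mm thick; the white field inside the 5 mm wide line is 116 x 64 mm. Origin: centre of the pad on the bench; x along its length, z up. A flask lies on top of it lengthwise, cap at either end.
- blue_pad: Flat white parking pad with a blue rectangular outline, fixed to the bench, 126 x 74 mm overall and 2 mm thick; the white field inside the 5 mm wide line is 116 x 64 mm. Origin: centre of the pad on the bench; x along its length, z up. A flask lies on top of it lengthwise, cap at either end.
- green_pad: Flat white parking pad with a green rectangular outline, fixed to the bench, 126 x 74 mm overall and 2 mm thick; the white field inside the 5 mm wide line is 116 x 64 mm. Origin: centre of the pad on the bench; x along its length, z up. A flask lies on top of it lengthwise, cap at either end.
- pot: Small round pot of thick brown (amber) glass, straight-sided, standing upright and open at the top: 58 mm outside diameter, 40 mm high, wall and base 6 mm thick; loose, about 150 g. Origin: centre of its underside; z up; its rim is at z = +40 mm.
- pot_cover: The twin of the pot, same brown glass and same sizes (58 mm across, 40 mm high, 6 mm wall), standing mouth-down so that its closed base, with a 26 mm white paper dot, is on top; loose, about 120 g. Origin: centre of its mouth, in the plane of the rim it stands on; z up (the closed base is at z = +40 mm).
- tip_box: Bystander: loose grey box of orange pipette tips, 60 x 120 mm, 50 mm high. Origin: centre of the underside.
- bottle: Bystander: loose milky-clear bottle with a white cap and paper label, 54 mm across, 120 mm high, upright. Origin: centre of the underside.

How it is judged:
By the outcome, as a careful person would: the job done as asked, in the order asked, and still so for the second after the job is handed in, with the robot touching nothing.
It also fails if it takes over 118 s, if anything falls off the work surface, if the arm or the gripper's body presses on something with over 40 N, if the wrist force passes 120 N, or if a joint passes its speed limit or range.

ROBOT

A 7-joint arm with a two-finger parallel gripper is mounted at the origin on the work surface. World frame = base frame: x ahead of the robot, y to its left, z up, the work surface at z = 0. Lengths are in m, angles in rad, forces in N, time in s.
With the tool pointing down it reaches from about 0.425 to 1.025 m from the base axis. Payload 9.4 kg.
Tool frame: the origin (TCP) lies on the centre line of the jaws, within the pads' length; the fingertips stand 19 mm ahead of it and the grasp point (between the pads) is the TCP; z points along the fingers, y is the direction in which the jaws open and shut (so a half turn about z gives the same grasp; the last joint's range is limited). The gripper opens to 93 mm and grips with 3 to 60 N. Pads are 15 mm wide; open, the fingers measure 128 mm over their backs; the gripper's body (75 mm by 188 mm) begins 65 mm behind the grasp point.
Start: joints at [-0.077, 0.599, -0.003, 1.599, 0.002, 0.943, -0.08], TCP at [0.725, -0, 0.238] pointing down, gripper open.
Joint ranges: [-2.57, 2.57], [-0.35, 1.97], [-1.29, 1.29], [0.11, 2.56], [-1.05, 4.19], [0.11, 1.86], [-2.63, 2.63]. Speed limits (rad/s): [2.22, 2.22, 3.01, 3.01, 3.14, 3.14, 3.14].

INTERFACE

Orientations are given as a rotation vector (axis times angle).
In Python, from rig import r, kin, vision, job gives the robot as it stands. The module is installed in compiled form; this text tells all that it offers. Calls block until the motion is done:
- r.reach(position, orientation): joint-space move of the TCP to a pose.
- r.servo_line(position, rotation=None, rate=0.15): straight line of the TCP; rotation=None keeps the orientation; rate is the mean speed in m/s.
- r.move_j(angles): joint-space move.
- r.grip(opening): opening from 0.0 (shut) to 1.0 (fully open); the grip force is fixed at half the most; returns when the fingers have stopped.
- r.wait(seconds).
- kin.inverse_kinematics(position, orientation): joint angles nearest the present ones, or None.
- vision.snapshot(name): name is "scene" or "side" or "wrist"; returns a dict with "image" (384x512x3 uint8, blue, green, red), "fx", "fy", "cx", "cy" (pixels), "view" (4x4, takes a point from world to camera coordinates). Camera axes: x right, y up, looking along -z (the intrinsics and any distortion apply to the point x, -y, -z); pixel columns grow to the right and rows downward; lengths in m; the calibration is good to about 2 mm. A picture is of the moment at which its call begins. There is no depth.
A pose or a line that the arm cannot do raises r.IKError and nothing moves.
- job.finish_job(): hands the job in, once; it reports no verdict.
Readings, each from a call of its own:
- r.read_t(): time.
- r.read_qpos(): joint angles.
- r.read_dq(): joint speeds.
- r.read_effort(): joint torques, N m.
- r.read_position(): TCP position.
- r.read_tcp_rot(): TCP orientation.
- r.read_wrist_force(): force on the tool from outside, world axes, zero at the start.
- r.read_moment(): the same for the moment, N m.
- r.read_finger_gap(): opening from 0.0 (shut) to 1.0 (fully open).
Only numpy, scipy, OpenCV 4.12 (cv2) and the standard library are available. Lean on these libraries where they do the work, as an engineer would, in place of code of your own. Each camera call takes 0.05 s, during which the arm holds its last target. There are 200 camera calls.

## Working session

There is one attempt and no reset: what is moved stays moved. The work goes in short steps, each a Python script; the robot and the scene stay as the last script left them, time stands still between calls to the robot, and variables do not carry over. Pictures are saved under pics/ and viewed, about 12 in all and at most 16, crops included, and the job is handed in when it is done.

```bash
mkdir -p pics && python3 - <<'E'
from rig import r,kin,vision,job
import cv2,pickle
d={}
for n in("scene","side","wrist"):
    s=vision.snapshot(n);d[n]=s;cv2.imwrite(f"pics/a_{n}.png",s["image"])
    print(n,{k:v for k,v in s.items() if k!="image"})
pickle.dump(d,open("a.pkl","wb"))
print(r.read_t(),r.read_tcp_rot(),r.read_position(),r.read_finger_gap())
E
```

```text
scene {'fx': 450.73759226860705, 'fy': 450.73759226860705, 'cx': 251.03941046551515, 'cy': 198.69160462085364, 'view': array([[-0.48949668,  0.87196363,  0.00851047,  0.29145614],
       [-0.61239801, -0.35069869,  0.70850484,  0.31210856],
       [ 0.62077506,  0.34159897,  0.70565464, -1.52354203],
       [ 0.        ,  0.        ,  0.        ,  1.        ]])}
side {'fx': 351.84740060122243, 'fy': 351.84740060122243, 'cx': 257.89578399852417, 'cy': 188.67117401202154, 'view': array([[ 0.97636818, -0.21541514, -0.01736369, -0.58890872],
       [ 0.11725967,  0.46055796,  0.87985029, -0.12269943],
       [-0.18153608, -0.86109389,  0.47493364, -0.96650272],
       [ 0.        ,  0.        ,  0.        ,  1.        ]])}
wrist {'fx': 274.3910930260745, 'fy': 274.3910930260745, 'cx': 261.76897175580325, 'cy': 190.90565188003143, 'view': array([[ 9.99998473e-01,  3.22842968e-04, -1.71755341e-03,
        -7.23910516e-01],
       [-7.61114889e-04,  9.65142573e-01, -2.61723584e-01,
         3.17092229e-02],
       [ 1.57318830e-03,  2.61724492e-01,  9.65141345e-01,
        -3.90548427e-01],
       [ 0.00000000e+00,  0.00000000e+00,  0.00000000e+00,
         1.00000000e+00]])}
0.15 [-2.22081160e+00 -2.22097851e+00  1.50286303e-03] [ 7.24644130e-01 -1.84608277e-05  2.36930121e-01] 0.9994099336615291
```

View pics/a_scene.png

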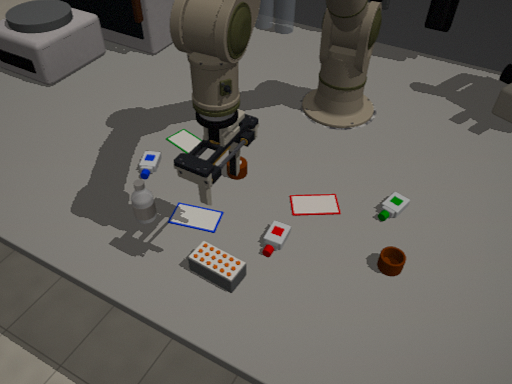

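View pics/a_side.png

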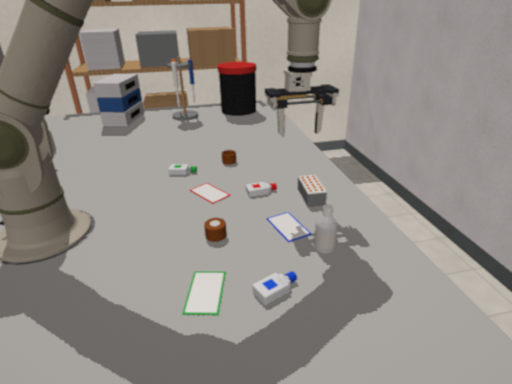

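The scene picture shows the red flask at (277,237), green at (395,206) and blue at (150,163). The pads are red (315,205), blue (196,217) and green (190,143). The open pot is at (391,261), the cover at (237,168), the tip box at (217,265) and the bottle at (143,200). The side view agrees, and shows a small pale patch on the blue pad at (297,231) that I'll check later.

```bash
cat > h.py <<'E'
import numpy as np,cv2,pickle
def back(s,uv,z):
    uv=np.atleast_2d(uv).astype(float);V=s["view"];R=V[:3,:3];c=-R.T@V[:3,3]
    d=np.c_[(uv[:,0]-s["cx"])/s["fx"],-(uv[:,1]-s["cy"])/s["fy"],-np.ones(len(uv))]@R
    return (c+d*((z-c[2])/d[:,2])[:,None])[:,:2]
def proj(s,P):
    P=np.atleast_2d(P);C=P@s["view"][:3,:3].T+s["view"][:3,3]
    return np.c_[s["cx"]+s["fx"]*C[:,0]/-C[:,2],s["cy"]+s["fy"]*C[:,1]/C[:,2]]
def mask(s,col,smin=120,vmin=60):
    h=cv2.cvtColor(s["image"],cv2.COLOR_BGR2HSV);H,S,V=[h[...,i].astype(int) for i in range(3)]
    m=dict(red=(H<5)|(H>172),green=(H>48)&(H<75),blue=(H>105)&(H<130),brown=(H>=3)&(H<12))[col]
    return (m&(S>smin)&(V>vmin)).astype(np.uint8)
def blobs(s,col,amin=12,**k):
    n,l,st,ce=cv2.connectedComponentsWithStats(mask(s,col,**k),connectivity=8)
    return [(st[i],ce[i],l==i) for i in range(1,n) if st[i][4]>=amin]
E
python3 - <<'E'
from h import *
d=pickle.load(open("a.pkl","rb"))
for n in("scene","side"):
  for c in("red","green","blue","brown"):
    for st,ce,_ in blobs(d[n],c):
      print(n,c,st,ce.round(1),"z0",back(d[n],ce,.002).round(3)[0],"z24",back(d[n],ce,.024).round(3)[0],"z12",back(d[n],ce,.012).round(3)[0])
E
```

```text
scene red [289 194  52  22 212] [313.1 205.2] z0 [0.472 0.118] z24 [0.493 0.125] z12 [0.482 0.122]
scene red [271 226  13  10  83] [277.3 230.6] z0 [0.598 0.077] z24 [0.616 0.084] z12 [0.606 0.08 ]
scene red [262 244  12  13 107] [267.6 250.1] z0 [0.665 0.085] z24 [0.681 0.092] z12 [0.672 0.088]
scene green [169 129  33  12  35] [184.3 133.6] z0 [ 0.385 -0.357] z24 [ 0.408 -0.338] z12 [ 0.396 -0.348]
scene green [166 138  22  16  34] [176.4 145.4] z0 [ 0.446 -0.343] z24 [ 0.467 -0.324] z12 [ 0.455 -0.335]
scene green [391 197  12   9  62] [396.4 200.7] z0 [0.346 0.305] z24 [0.37  0.307] z12 [0.357 0.306]
scene green [379 210  11  11  58] [384.5 213.7] z0 [0.408 0.292] z24 [0.431 0.294] z12 [0.419 0.293]
scene blue [145 155  10   6  49] [149.7 157.3] z0 [ 0.53  -0.377] z24 [ 0.55  -0.358] z12 [ 0.539 -0.369]
scene blue [140 169  10  10  75] [144.6 173.5] z0 [ 0.594 -0.346] z24 [ 0.611 -0.327] z12 [ 0.602 -0.337]
scene blue [168 202  55  31 205] [195.  218.3] z0 [ 0.665 -0.125] z24 [ 0.681 -0.112] z12 [ 0.673 -0.119]
scene brown [399 249   7  10  15] [402.4 253.7] z0 [0.515 0.369] z24 
[... 1275 characters left out ...]
17   0  30  70 228] [239.6  36.3] z0 [1.499 5.497] z24 [1.456 5.244] z12 [1.479 5.382]
side brown [231   4   4  24  52] [232.6  15.8] z0 [ 2.684 13.905] z24 [ 2.594 13.318] z12 [ 2.643 13.638]
side brown [76 37  8 27 76] [79.4 50.3] z0 [-0.823  4.42 ] z24 [-0.774  4.209] z12 [-0.8    4.324]
side brown [ 65  62  16  51 197] [72.5 87.4] z0 [-0.368  1.989] z24 [-0.337  1.874] z12 [-0.353  1.937]
side brown [85 77  5 12 34] [87.1 82.2] z0 [-0.298  2.16 ] z24 [-0.27   2.038] z12 [-0.285  2.104]
side brown [223 151  12  13  63] [228.6 156.8] z0 [0.57  0.394] z24 [0.564 0.343] z12 [0.567 0.371]
side brown [205 218  21  23 117] [215.  230.8] z0 [ 0.46  -0.104] z24 [ 0.459 -0.136] z12 [ 0.46  -0.118]
```

View pics/a_wrist.png

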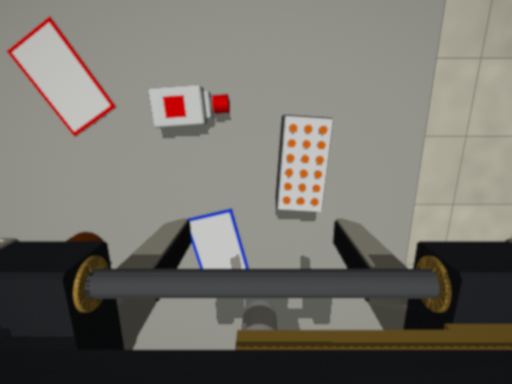

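The wrist picture shows the red pad with corners near (50,18), (10,50), (75,133) and (113,105). The red flask is at (180,105) with its cap pointing to +x, the tip box at (305,163), and the top of the blue pad at (215,240). I'll take wrist views over the other areas next.

```bash
python3 - <<'E'
from rig import r,kin,vision,job
import cv2,pickle,numpy as np
d=pickle.load(open("a.pkl","rb"))
R=r.read_tcp_rot()
for n,p in dict(v1=(.55,.10,.28),v2=(.62,-.32,.28),v3=(.52,-.55,.28)).items():
    try: r.reach(p,R)
    except r.IKError: print("no",n);continue
    s=vision.snapshot("wrist");d[n]=s
pickle.dump(d,open("a.pkl","wb"));print(r.read_t())
I=[d[n]["image"][:300] for n in("v1","v2","v3") if n in d]
cv2.imwrite("pics/b.png",cv2.resize(np.vstack(I[:2]),(512,600)));cv2.imwrite("pics/b3.png",I[-1])
cv2.imwrite("pics/v2.png",d["v2"]["image"])
E
```

```text
3.6833
```

View pics/b.png

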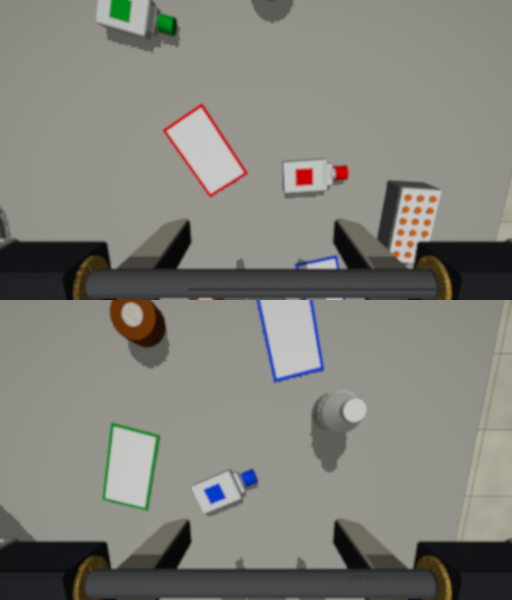

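View pics/b3.png

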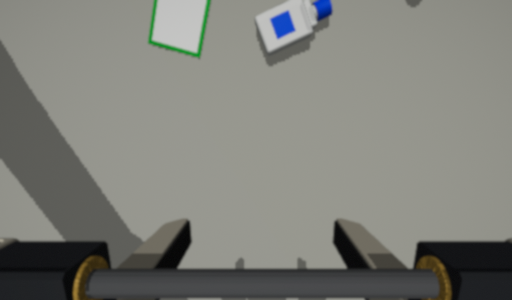

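The stacked views show everything needed except two. The green flask (125,12) and pot (270,5) in v1, and the cover and blue pad at the top of v2, are cut off. I'll take two more views and then fit poses.

```bash
cat >> h.py <<'E'
def flask(s,col,zb=0.):
    """pose (x,y,yaw) from box sticker + cap; returns also sticker/cap xy"""
    b=[x for x in blobs(s,col,25) if x[0][4]<4000]
    # sticker and cap: pair of solid blobs 45-75 mm apart
    best=None
    for A in b:
        for C in b:
            if A is C: continue
            fa=A[0][4]/(A[0][2]*A[0][3]);fc=C[0][4]/(C[0][2]*C[0][3])
            if min(fa,fc)<.45: continue
            a=back(s,A[1],zb+.024)[0];c=back(s,C[1],zb+.015)[0];L=np.linalg.norm(a-c)
            if .045<L<.075:
                wa=A[2].astype(np.uint8);v=A[0][4]  # sticker is square: white around it
                k=cv2.dilate(wa,np.ones((7,7)))-cv2.dilate(wa,np.ones((3,3)))
                sc=s["image"].min(2)[k>0].mean()
                if best is None or sc>best[0]: best=(sc,a,c,L)
    return best
def rectw(s,col,z=.002):
    b=[x for x in blobs(s,col,40,smin=90,vmin=40) if x[0][4]/(x[0][2]*x[0][3])<.45]
    if not b: return None
    m=max(b,key=lambda x:x[0][2]*x[0][3])[2];v,u=np.nonzero(m)
    (c,w,a)=cv2.minAreaRect((back(s,np.c_[u,v],z)*1000).astype(np.float32))
    if w[0]<w[1]: w=w[::-1];a+=90
    return np.array(c)/1000,np.round(w,1),(a+90)%180-90
E
python3 - <<'E'
from rig import r,kin,vision,job
from h import *
d=pickle.load(open("a.pkl","rb"))
R=r.read_tcp_rot()
for n,p in dict(v4=(.60,-.08,.28),v5=(.52,.30,.28)).items():
    try: r.reach(p,R)
    except r.IKError: print("no",n);continue
    d[n]=vision.snapshot("wrist")
pickle.dump(d,open("a.pkl","wb"));print(r.read_t())
for n in d:
  if n=="side":continue
  for c in("red","green","blue"):
    f=flask(d[n],c);q=rectw(d[n],c)
    if f: print(n,c,"flask",f[1].round(4),f[2].round(4),round(f[3],4),"yaw",np.degrees(np.arctan2(*(f[2]-f[1])[::-1])).round(1))
    if q: print(n,c,"pad",q)
cv2.imwrite("pics/c.png",cv2.resize(np.vstack([d[n]["image"][:300] for n in("v4","v5")]),(512,600)))
E
```

```text
6.9667
scene red flask [0.6159 0.0844] [0.6742 0.089 ] 0.0585 yaw 4.6
scene red pad (array([0.46632703, 0.1191185 ]), array([127.4,  76.9]), -58.00904083251953)
scene green flask [0.3702 0.3068] [0.4216 0.2932] 0.0532 yaw -14.7
scene green pad (array([ 0.41178702, -0.33564722]), array([103.6,  75. ]), 75.37275695800781)
scene blue flask [ 0.5495 -0.358 ] [ 0.6041 -0.3345] 0.0594 yaw 23.3
scene blue pad (array([ 0.66003003, -0.12719422]), array([127.1,  76.1]), -76.37341785430908)
wrist red flask [0.6139 0.0843] [0.6705 0.088 ] 0.0566 yaw 3.8
wrist red pad (array([0.46444727, 0.11837598]), array([127.3,  75.3]), -57.89892578125)
wrist blue pad (array([ 0.67635455, -0.09686465]), array([122.1,  58. ]), -43.247127532958984)
v1 red flask [0.6143 0.0842] [0.6724 0.0886] 0.0582 yaw 4.4
v1 red pad (array([0.46434839, 0.11844958]), array([127.1,  75.3]), -57.90392303466797)
v1 green flask [0.3683 0.305 ] [0.4215 0.2911] 0.055 yaw -14.6
v1 blue pad (array([ 0.66638416, -0.16221658]), array([74.7, 56. ]), 13.545058250427246)
v2 green pad (array([ 0.41273083, -0.32479767]), array([126. ,  73.8]
[... 180 characters left out ...]
3 green pad (array([ 0.40597705, -0.35016876]), array([73.9, 73.6]), -14.534347534179688)
v3 blue flask [ 0.5478 -0.359 ] [ 0.6015 -0.3372] 0.0579 yaw 22.0
v4 red flask [0.6142 0.0842] [0.6717 0.0877] 0.0576 yaw 3.4
v4 red pad (array([0.46767636, 0.1129586 ]), array([114.8,  74.8]), -57.76279830932617)
v4 green pad (array([ 0.42939276, -0.36744464]), array([87.5, 41.7]), 40.47787094116211)
v4 blue flask [ 0.5482 -0.3603] [ 0.5999 -0.3356] 0.0574 yaw 25.6
v4 blue pad (array([ 0.6581264 , -0.12788117]), array([126.7,  74.6]), -76.37115097045898)
v5 red pad (array([0.45410703, 0.13431793]), array([90.3, 76.1]), -57.806365966796875)
v5 green flask [0.3679 0.3057] [0.4229 0.2914] 0.0568 yaw -14.6
```

View pics/c.png

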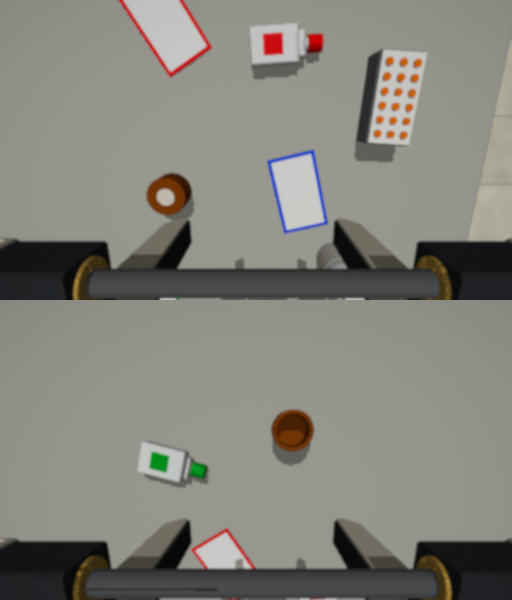

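Everything is now located. v4 shows the cover at (169,195) with its dot, plus the blue pad and red flask. v5 shows the green flask at (162,462) and the open pot at (292,430). The pale patch on the blue pad was only the bottle seen in front of it. I'll start with the red flask.

```bash
cat > m.py <<'E'
from rig import r,kin,vision,job
from h import *
from scipy.spatial.transform import Rotation as Ro
HI=.21
def rot(phi):
    c,s=np.cos(phi),np.sin(phi)
    return Ro.from_matrix(np.array([[-s,c,0],[c,s,0],[0,0,-1]])).as_rotvec()
def down(z,rate=.12):
    p=r.read_position();r.servo_line([p[0],p[1],z],rate=rate)
def plan(gp,yaw,tp,pyaw):
    best=None
    for f in(90,-90):
        for k in(0,180):
            dy=(pyaw+k-yaw+180)%360-180;y2=yaw+dy
            c=np.array([np.cos(np.radians(y2)),np.sin(np.radians(y2))])
            pl=np.array(tp)-.016*c
            for w in(0,360,-360):
                a=np.radians(yaw+f);b=np.radians(yaw+f+dy+w)
                q=[kin.inverse_kinematics([*p,z],rot(t)) for p,t in((gp,a),(pl,b)) for z in(HI,.024)]
                if any(x is None for x in q): continue
                cost=max(abs(x[6]) for x in q)
                if best is None or cost<best[0]: best=(cost,a,b,pl,y2)
    return best
def move_flask(gp,yaw,tp,pyaw):
    cost,a,b,pl,y2=plan(gp,yaw,tp,pyaw);print("plan",round(cost,2),np.degrees([a,b]).round(),pl.round(4),"yaw",round(y2,1))
    r.grip(1.0);r.reach([*gp,HI],rot(a));down(.05,.2);down(.0225,.06)
    p=r.read_position();r.grip(0.);print("gap",round(r.read_finger_gap()*93,1),"at",np.round(p,4))
    z0=p[2];down(.06,.08);down(HI,.2)
    print("held gap",round(r.read_finger_gap()*93,1),"F",np.round(r.read_wrist_force(),2))
    r.reach([*pl,HI],rot(b));down(.06,.2);down(.0255,.03)
    print("before release",np.round(r.read_position(),4),"want z",round(z0+.002,4),"F",np.round(r.read_wrist_force(),2))
    r.grip(.72);r.wait(.2);down(HI,.15);print("t",r.read_t())
E
python3 - <<'E'
from m import *
move_flask((.6142,.0842),4.0,(.4644,.1184),-57.9)
E
```

```text
plan 1.14 [94. 32.] [0.4559 0.132 ] yaw -57.9
gap 47.7 at [0.6145 0.0852 0.0222]
held gap 47.6 F [ 0.11  0.42 -0.02]
before release [0.4569 0.132  0.0256] want z 0.0242 F [-0.69  0.07 -0.55]
t 17.9333
```

```bash
sed -i 's/down(.0255,.03)/down(.0246,.03)/' m.py && python3 - <<'E'
from m import *
move_flask((.5479,-.3595),23.6,(.6590,-.1275),-76.4)
move_flask((.368,.3055),-14.6,(.4127,-.3248),75.4)
# same-offset views of cover and pot
d={}
for n,p in dict(cover=(.5,-.02,.28),pot=(.575,.47,.28)).items():
    try: r.reach(p,rot(0))
    except r.IKError: print("no",n);continue
    r.wait(.3);d[n]=vision.snapshot("wrist");d[n+"_p"]=r.read_position()
pickle.dump(d,open("b.pkl","wb"));print(r.read_t())
cv2.imwrite("pics/d.png",np.vstack([d[n]["image"][:290] for n in("cover","pot")]))
E
```

```text
plan 0.46 [-66.  14.] [ 0.6628 -0.1431] yaw 103.6
gap 47.5 at [ 0.5491 -0.3579  0.0222]
held gap 47.5 F [ 0.41  0.59 -1.4 ]
before release [ 0.6626 -0.1454  0.0248] want z 0.0242 F [0.19 0.72 0.19]
t 29.575
plan 0.34 [ 75. 345.] [ 0.4167 -0.3093] yaw -104.6
gap 47.6 at [0.369  0.305  0.0223]
held gap 47.6 F [ 0.18  0.18 -0.47]
before release [ 0.4177 -0.3085  0.0247] want z 0.0243 F [-0.54 -0.32 -0.86]
t 42.5833
46.2583
```

View pics/d.png

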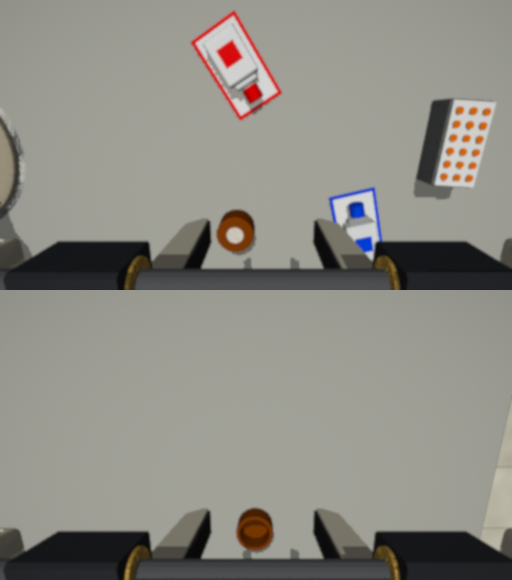

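The red and blue flasks lie inside their outlines. The cover is at (236,232) and the pot at (255,530). Next I'll fit the cylinder silhouettes.

```bash
cat >> h.py <<'E'
from scipy.optimize import minimize
t_=np.linspace(0,2*np.pi,72,endpoint=False)
def cyl(s,xy,z0=0.,z1=.04,r=.029):
    P=np.vstack([np.c_[xy[0]+r*np.cos(t_),xy[1]+r*np.sin(t_),0*t_+z] for z in(z0,z1)])
    return cv2.convexHull(proj(s,P).astype(np.float32))
def brown(s,near,rad=60):
    h=cv2.cvtColor(s["image"],cv2.COLOR_BGR2HSV);m=((h[...,0]<16)&(h[...,1]>110)).astype(np.uint8)
    n,l,st,ce=cv2.connectedComponentsWithStats(m)
    c=proj(s,[[*near,.03]])[0];i=1+np.argmin([np.linalg.norm(ce[k]-c)-.05*st[k][4] for k in range(1,n)])
    v,u=np.nonzero(l==i);return cv2.convexHull(np.c_[u,v].astype(np.float32))
def fitcyl(s,near,z0=0.,z1=.04):
    B=brown(s,near);ab=cv2.contourArea(B)
    B=B+0
    # pixel-centre hull is half a pixel short: grow
    c=B.mean(0);B=(B-c)*(1+.5/np.sqrt(ab/np.pi))+c;B=B.astype(np.float32);ab=cv2.contourArea(B)
    def f(x):
        H=cyl(s,x,z0,z1);i=cv2.intersectConvexConvex(H,B)[0];return 1-i/(cv2.contourArea(H)+ab-i)
    o=minimize(f,near,method="Nelder-Mead",options=dict(initial_simplex=np.array(near)+[[0,0],[.008,0],[0,.008]],xatol=1e-5,fatol=1e-6))
    return o.x,1-o.fun
E
python3 - <<'E'
from h import *
d={**pickle.load(open("a.pkl","rb")),**pickle.load(open("b.pkl","rb"))}
for n in("v4","cover","side"):
    x,i=fitcyl(d[n],(.46,-.12));print("cover",n,x.round(4),round(i,3))
for n in("v5","pot","scene","side"):
    x,i=fitcyl(d[n],(.54,.365));print("pot",n,x.round(4),round(i,3))
for n in("v2","v4","cover"):
    s=d[n];h=cv2.cvtColor(s["image"],cv2.COLOR_BGR2HSV)
    m=((h[...,1]<60)&(h[...,2]>150)).astype(np.uint8);k,l,st,ce=cv2.connectedComponentsWithStats(m)
    c=proj(s,[[.46,-.12,.04]])[0];j=1+np.argmin([np.linalg.norm(q-c) for q in ce[1:]]);print("dot",n,back(s,ce[j],.04).round(4),st[j])
print(d["cover_p"],d["pot_p"])
E
```

```text
cover v4 [ 0.4587 -0.1239] 0.909
cover cover [ 0.458  -0.1256] 0.909
cover side [ 0.4603 -0.1206] 0.87
pot v5 [0.5623 0.3516] 0.943
pot pot [0.5636 0.3495] 0.902
pot scene [0.5645 0.3517] 0.951
pot side [0.5656 0.3586] 0.736
dot v2 [[ 0.4576 -0.1232]] [122   3  20  23 368]
dot v4 [[ 0.4577 -0.1237]] [157 189  17  17 230]
dot cover [[ 0.4578 -0.1236]] [227 228  16  15 201]
[ 0.49993888 -0.02067667  0.27992264] [0.57522733 0.46960342 0.28018758]
```

```bash
python3 - <<'E'
from m import *
P=np.array([.563,.351]);d={}
for n,f in(("p0",0),("p180",180),("pm180",-180),("p90",90),("pm90",-90)):
    if n[0:2]=="pm" and "p"+n[2:] in d: continue
    a=np.radians(f);off=np.array([-np.sin(a),np.cos(a)])*.07
    try: r.reach([*(P-off),.2],rot(a))
    except r.IKError: print("no",n);continue
    r.wait(.25);s=d[n]=vision.snapshot("wrist");x,i=fitcyl(s,P);print(n,x.round(4),round(i,3),proj(s,[[*P,.04]]).round(0),r.read_t())
pickle.dump(d,open("c.pkl","wb"))
k=list(d)
def crop(s):
    u,v=proj(s,[[*P,.04]])[0].astype(int);I=s["image"].copy();cv2.polylines(I,[cyl(s,fitcyl(s,P)[0]).astype(int)],1,(0,255,0));return cv2.resize(I[max(v-70,0):max(v-70,0)+140,u-70:u+70],(300,300))
cv2.imwrite("pics/e.png",np.hstack([crop(d[n]) for n in k[:2]]))
E
```

```text
p0 [0.5636 0.3513] 0.948 [[262. 120.]] 47.3917
p180 [0.5631 0.3522] 0.948 [[261. 120.]] 49.6917
p90 [0.5639 0.3519] 0.947 [[262. 119.]] 51.05
```

View pics/e.png

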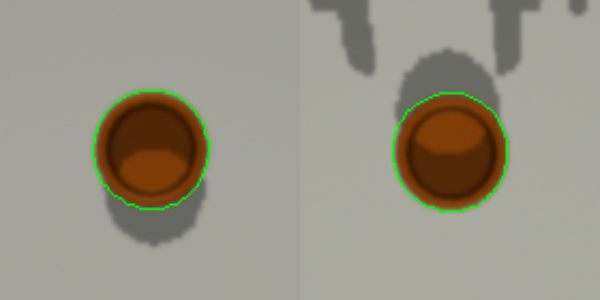

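The pot is consistent at (0.5635, 0.3518) from three camera angles. I'll centre the cover in the jaws by squeezing it in two perpendicular directions, then place it.

```bash
cat >> m.py <<'E'
def settle(tgt,rate=.03,n=3):
    cmd=np.array(tgt,float)
    for _ in range(n):
        r.servo_line(cmd,rate=rate);r.wait(.15);e=np.array(tgt)-r.read_position()
        if np.linalg.norm(e)<3e-4: break
        cmd=cmd+e
    return cmd,e
E
python3 - <<'E'
from m import *
C=np.array([.4577,-.1235]);T=np.array([.5635,.3518])
r.grip(1.);a=0.
ok=lambda p,z,t:kin.inverse_kinematics([*p,z],rot(t)) is not None
b=next(t for t in(np.pi/2,-np.pi/2) if ok(C,.025,t) and ok(T,.066,t));print("b",b)
r.reach([*C,.2],rot(a));down(.07,.2);settle([*C,.025],.06)
r.grip(0.);print("sq1",r.read_finger_gap()*93,r.read_position());r.grip(.95)
down(.07,.15)
r.reach([*C,.07],rot(b));settle([*C,.025],.06)
r.grip(0.);r.wait(.15);p=r.read_position();print("sq2",r.read_finger_gap()*93,p)
down(.06,.06);down(.2,.2);print("held",r.read_finger_gap()*93,r.read_wrist_force())
r.reach([*T,.2],rot(b));settle([*T,.12],.1)
cmd,e=settle([*T,p[2]+.0435],.05);r.wait(.2)
f0=np.array(r.read_wrist_force());print("hover err",e,"F",f0,"t",r.read_t())
s=vision.snapshot("side");cv2.imwrite("pics/f.png",cv2.resize(s["image"][110:210,170:300],None,fx=5,fy=5,interpolation=cv2.INTER_CUBIC))
pickle.dump(dict(cmd=cmd,zg=p[2],f0=f0),open("pl.pkl","wb"))
E
```

```text
b 1.5707963267948966
sq1 57.44692736366967 [ 0.45758003 -0.12348331  0.02469301]
sq2 58.09523915399 [ 0.45768175 -0.12344349  0.0249414 ]
held 58.144377833481855 [-0.37202943  0.23657242 -1.04571147]
hover err [1.32268068e-05 7.85206831e-06 2.52719679e-05] F [-0.51997489 -0.29324307 -0.99984692] t 68.625
```

View pics/f.png

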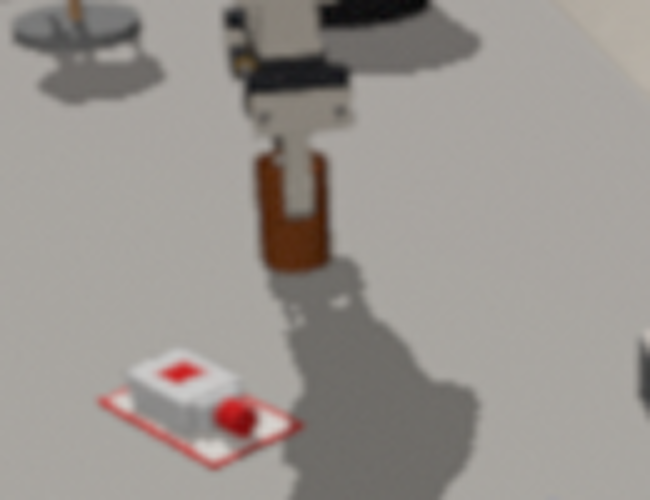

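The cover is held at (290,205), straight above the pot, with their sides flush. I'll lower it by force.

```bash
python3 - <<'E'
from m import *
q=pickle.load(open("pl.pkl","rb"));c=q["cmd"].copy()
for i in range(10):
    c[2]-=.0006;r.servo_line(c,rate=.01);r.wait(.1);F=np.array(r.read_wrist_force())-q["f0"]
    if F[2]>1.0: break
p=r.read_position();print(i,F.round(2),p.round(4),"dz",p[2]-q["zg"])
r.grip(.75);r.wait(.3);p=r.read_position();r.servo_line([p[0],p[1],.2],rate=.12);print(r.read_t())
T=np.array([.5635,.3518]);d={}
for n,f in(("p0",0),("p90",90)):
    a=np.radians(f);off=np.array([-np.sin(a),np.cos(a)])*.07
    r.reach([*(T-off),.24],rot(a));r.wait(.25);s=d[n]=vision.snapshot("wrist")
    m=cv2.inRange(s["image"],(140,140,140),(255,255,255))
    h=cv2.cvtColor(s["image"],cv2.COLOR_BGR2HSV);m=((h[...,1]<60)&(h[...,2]>150)).astype(np.uint8);k,l,st,ce=cv2.connectedComponentsWithStats(m)
    g=proj(s,[[*T,.08]])[0];j=1+np.argmin([np.linalg.norm(x-g) for x in ce[1:]])
    print(n,"stack",fitcyl(s,T,0,.08),"dot",back(s,ce[j],.08),st[j])
r.reach([.55,-.02,.34],rot(0));r.wait(.25);d["all"]=vision.snapshot("wrist")
for k in("scene","side"): d[k]=vision.snapshot(k)
d["gp"]=r.read_t();pickle.dump(d,open("e.pkl","wb"))
cv2.imwrite("pics/g.png",np.vstack([np.hstack([cv2.resize(d[n]["image"],(400,300)) for n in ab]) for ab in(("p0","p90"),("scene","side"))]))
print(r.read_t())
for n in("all","scene","side"):
  for c in("red","green","blue"):
    f=flask(d[n],c,.002);print(n,c,f and (f[1].round(4),f[2].round(4)))
E
```

```text
5 [-1.26  0.38  3.46] [0.5636 0.3519 0.065 ] dz 0.040103280863732216
72.8083
p0 stack (array([0.56303653, 0.35043713]), np.float64(0.9459720006837727)) dot [[0.56297958 0.35128773]] [250 107  24  25 463]
p90 stack (array([0.56371718, 0.35104728]), np.float64(0.9473743438019963)) dot [[0.56286954 0.35113823]] [250 107  24  25 461]
77.525
all red (array([0.4561, 0.1316]), array([0.4858, 0.0835]))
all green (array([ 0.4172, -0.309 ]), array([ 0.4004, -0.3672]))
all blue None
scene red (array([0.4575, 0.1313]), array([0.4903, 0.0852]))
scene green None
scene blue (array([ 0.6638, -0.1468]), array([ 0.6534, -0.0902]))
side red None
side green (array([ 0.4193, -0.3075]), array([ 0.405 , -0.3657]))
side blue (array([ 0.6644, -0.1462]), array([ 0.6497, -0.0842]))
```

View pics/g.png

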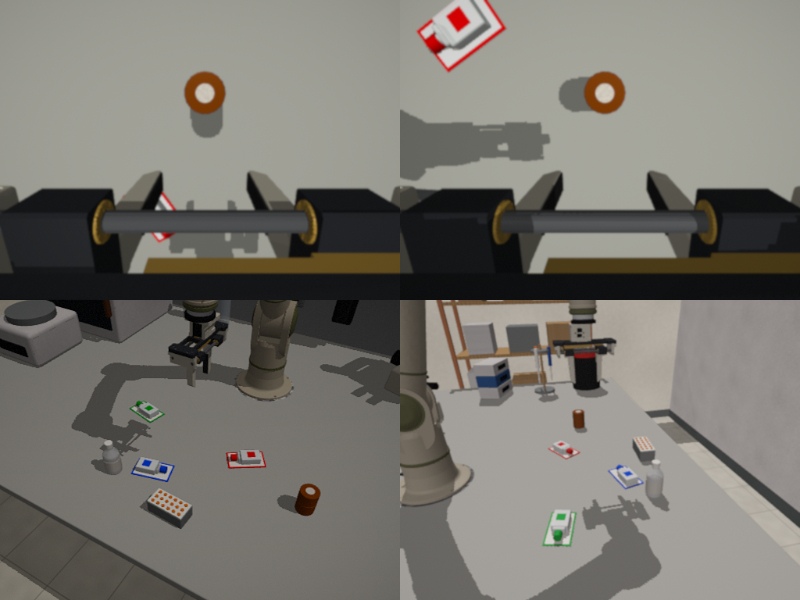

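The cover stands on the pot, with its dot within 1 mm of the pot's centre, and all three flasks look parked. I'll take one close look at the flasks' margins.

```bash
python3 - <<'E'
from m import *
r.reach([.56,-.26,.24],rot(0));r.wait(.25);s=vision.snapshot("wrist")
I=s["image"].copy()
d=pickle.load(open("e.pkl","rb"))
c=proj(d["all"],[[.464,.118,.02]])[0].astype(int)
def crop(I,c,w=60):
    x,y=max(c[0]-w,0),max(c[1]-w,0);return cv2.resize(I[y:y+2*w,x:x+2*w],(260,260),interpolation=cv2.INTER_CUBIC)
L=[crop(d["p90"]["image"],proj(d["p90"],[[.464,.118,.02]])[0].astype(int)),crop(I,proj(s,[[.659,-.1275,.02]])[0].astype(int)),crop(I,proj(s,[[.4127,-.3248,.02]])[0].astype(int))]
cv2.imwrite("pics/h.png",np.hstack(L));print(r.read_t())
E
```

```text
78.8417
```

View pics/h.png

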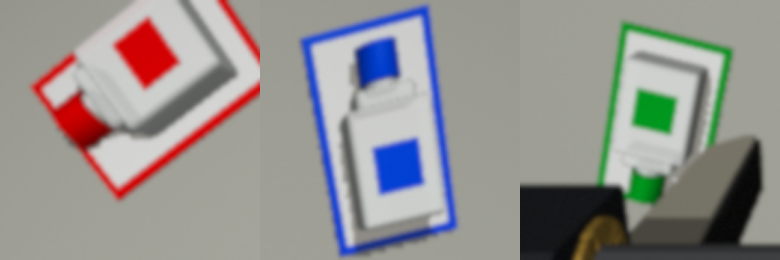

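```bash
python3 -c "
from rig import job,r
print(r.read_finger_gap(),job.finish_job(),r.read_t())"
```

```text
the job is handed in; nothing more can be done
the job is handed in; nothing more can be done
```

I parked the red, blue and green flasks on their matching pads, then stood the cover mouth-down on the open pot and handed the job in at about 79 s of the 118 s allowed.

- **Flasks:** The red and green flasks measured within about 1 mm of their targets. The blue one is about 3 mm off lengthwise, against about 9 mm of room at each end. In the last close-up the blue flask lies wholly inside its outline. The red crop was cut off and oblique, and a gripper finger hid part of the green, so for those two I rely on the measured positions. The red flask was let go about 1.4 mm above its resting height, the other two about 0.5 mm.
- **Pot and cover:** The cover touched down with about 3.5 N, and the gripper stood 40.1 mm above its grasp height, as it should for rim on rim. Two wrist views put the dot on the cover within 1 mm of the pot's centre as measured before. The fit of the whole stack was up to 1.4 mm from that centre. I saw no sign that the pot had moved.
- **Bystanders:** The arm did not go near the tip box or the bottle, and both look upright and in place in the last scene and side views.

Some automatic flask detections in the last check returned nothing (blue in the wrist view, green in the scene view, red in the side view). Each flask was still measured in two other views.

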